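# Show which remote goes in which sleeve

## Robot

A 6-joint arm with a two-finger parallel gripper is mounted at the origin on the work surface. World frame = base frame: x ahead of the robot, y to its left, z up, the work surface at z = 0. Lengths are in m, angles in rad, forces in N, time in s.
With the tool pointing down it reaches from about 0.425 to 0.95 m from the base axis. Payload 3.5 kg.
Tool frame: the origin (TCP) lies midway between the tips of the shut fingers; the grasp point (between the pads) lies 19 mm behind it; z points along the fingers, y is the line along which they close (so a half turn about z gives the same grasp; the last joint's range is limited). The gripper opens to 85 mm and grips with 20 to 120 N. Pads are 22 mm wide; open, the fingers measure 114 mm over their backs; the gripper's body (76 mm by 85 mm) begins 54 mm behind the grasp point. The pads swing forward as they close: fully open they stand 13 mm farther back than shut.
Start: joints at [0.966, 0.286, 1.577, -0, 1.279, -0.15], TCP at [0.296, 0.606, 0.231] pointing down, gripper open.
Joint ranges: [-2.77, 2.77], [-0.9, 2.22], [0.21, 2.48], [-1.53, 4.67], [0.24, 2.81], [-2.84, 2.84]. Speed limits (rad/s): [2.79, 2.79, 3.14, 3.14, 3.14, 3.14].

## Interface

Orientations are given as a unit quaternion [x, y, z, w].
In Python, from plant import ctrl, cams, order gives the robot as it stands.
- The arm moves only by the tool move_arm, never from a script. Its argument "plan" is one flat list of numbers, 7 for each row, row after row: the shift along the world's x, y, z in mm, then the turn, a rotation vector about the world's x, y, z in degrees, then the finger opening in mm, from 0 to 85.4. A call has 1 to 12 rows; each row shifts and turns the commanded pose from where the row before left it; what a row does not reach is not made up. A row lasts 1/10 s, in which the tool goes at most 50 mm and 8.59 degrees, less where a joint would pass 70% of its speed; a pose out of reach is approached as far as the arm can. A call is refused whole if a number of a shift passes 50 or a number of a turn 8.59, either way. A call with a gripper value outside its range is refused whole. The fingers move at their own pace and stop on an object; "newtons" is the grip in N (left out, the last holds). Time passes only in rows, so rows that do not move let the fingers close. It gives the time, the measured TCP pose, the force, the opening and the grip force at its end, in the units of the state.
- ctrl.get_state(): the state, without advancing time (a new reading comes with each control period).
- cams.read_camera(name): name is "scene" or "top" or "wrist"; returns a dict with "color" (400x640x3 uint8, red, green, blue), "fov_y" (degrees; the focal length in pixels is half the picture's height over the tangent of half this angle, whatever the lens; pixels are square), "cx", "cy" (the principal point, pixels), "origin" and "orientation" of the camera in the world; the wrist camera has in their place "T_tool_cam" (4x4, takes a point from camera to tool coordinates, whose origin is the TCP and whose axes are the flange's). Camera axes: x right, y up, looking along -z (the intrinsics and any distortion apply to the point x, -y, -z); pixel columns grow to the right and rows downward; lengths in m; the calibration is good to about 2 mm. A picture is of the moment at which its call begins: read the wrist's pose just before it. There is no depth.
- order.sign_off(): hands the job in; it is judged then, once.
The state is a dict: "time": time; "qpos": joint angles; "dq": joint speeds; "joint_efforts": joint torques, N m; "eef_pos": TCP position; "tcp_rot": TCP orientation; "contact_force": force on the tool from outside, world axes, zero at the start; "wrist_torque": the same for the moment, N m; "opening": opening from 0.0 (shut) to 1.0 (fully open); "finger_force": force on a finger pad.
Only numpy, scipy, OpenCV 4.12 (cv2) and the standard library are available. Lean on these libraries where they do the work, as an engineer would, in place of code of your own. Each camera call takes 0.05 s, during which the arm holds its last target. There are 200 camera calls.

## Task

Show a visitor where the stray remote belongs: point down at the long black remote lying on the console by bringing the fingertips just above it (within 4 cm), keep them there for about two seconds, then point in the same way, for two seconds, at the open mouth of the empty sleeve clipped to the riser. Only point: touch, push or lift nothing at all, and do not point at the short remote or at the sleeve that already holds a remote. Finish with the fingertips raised at least 20 cm above the console top.

Things in the scene. Friction and masses are not known exactly. Their poses are not given: they have to be found in the camera images.
- long_remote: Glossy black remote lying flat, buttons up, loose: 190 x 46 x 18 mm high. Origin: centre of its underside, on the console top. x runs along its length, y across it, z up. This is the one to point at.
- short_remote: Another glossy black remote lying flat, loose: 105 x 40 x 16 mm high. Origin and axes as for the long one. Not to be pointed at.
- empty_sleeve: Empty upright smoke-grey plastic remote sleeve (open-topped pocket), 42 mm in x, 76 mm in y, 105 mm high, walls 3 mm, held by a steel spring clip to the robot-side edge of the riser. It is fixed. Origin: centre of its underside, 20 mm above the console top; z up. The clip stands behind it (+x) and rises to 11 mm above the sleeve's mouth.
- sleeve_mouth (a point): Centre of the empty sleeve's open mouth, level with its rim, 125 mm above the console top.
- full_sleeve: The same sleeve and clip, but with a white remote standing in it, whose top (46 x 18 mm) is 154 mm above the sleeve's origin, so 174 mm above the console top. Fixed. Origin and axes as for the empty sleeve. Not to be pointed at.
- riser: Fixed oak-fronted riser, a low step across the back of the console: 126 mm in x, 806 mm in y, 120 mm high. Origin: centre of its underside.
- coaster: Loose round copper-tone steel coaster, 96 mm across, 6 mm high. Origin: centre of its underside.
- tray: Loose white ceramic tray, 210 mm in x, 130 mm in y, 22 mm high. Origin: centre of its underside.
- pen_cup: Loose pale pink silicone pen cup, 80 mm across, 95 mm high, with two pens that reach 145 mm. Origin: centre of its underside.

How it is judged:
On the way, in this order (a step that is already met when the one before it is completed fails the run):
1. the fingertips stay just above the long remote, not touching it (x of the grasp point in the frame of long_remote between -0.095 and 0.095 m and y of the grasp point in the frame of long_remote between -0.023 and 0.023 m and z of the grasp point in the frame of long_remote between 0.037 and 0.087 m and distance of each of long_remote, short_remote, coaster, tray, pen_cup from where it was at the start of the episode below 0.006 m), for 1.5 s.
2. the fingertips then stay just above the empty sleeve's mouth, not touching it (x of the grasp point in the frame of empty_sleeve between -0.021 and 0.021 m and y of the grasp point in the frame of empty_sleeve between -0.038 and 0.038 m and z of the grasp point in the frame of empty_sleeve between 0.122 and 0.174 m and distance of each of long_remote, short_remote, coaster, tray, pen_cup from where it was at the start of the episode below 0.006 m), for 1.5 s.
At the end, for the whole second after the job is handed in: After both have been pointed at in order (fingertips over the thing's outline, at most 5 cm above it, for 1.5 s each), the fingertips are at least 19 cm above the console top, and both remotes, coaster, tray and pen cup are at rest within 6 mm of where they started (height (world z) of the grasp point above 0.209 m and distance of each of long_remote, short_remote, coaster, tray, pen_cup from where it was at the start of the episode below 0.006 m and linear speed of each of long_remote, short_remote, coaster, tray, pen_cup below 0.02 m/s); the robot touches nothing.
It fails at once if the robot touches something (contact force between any of the fingers, the arm and anything else above 0.3 N).
It fails at once if something is pushed, lifted or carried (distance of any of long_remote, short_remote, coaster, tray, pen_cup from where it was at the start of the episode above 0.01 m).
It fails at once if the short remote is pointed at (fingertips low over it) (x of the grasp point in the frame of short_remote between -0.0525 and 0.0525 m and y of the grasp point in the frame of short_remote between -0.02 and 0.02 m and z of the grasp point in the frame of short_remote between 0.019 and 0.085 m).
It fails at once if the sleeve that already holds a remote is pointed at (fingertips low over it) (x of the grasp point in the frame of full_sleeve between -0.021 and 0.021 m and y of the grasp point in the frame of full_sleeve between -0.038 and 0.038 m and z of the grasp point in the frame of full_sleeve between 0.119 and 0.198 m).
It also fails if it takes over 45 s, if anything falls off the work surface, if the arm or the gripper's body presses on something with over 40 N, if the wrist force passes 120 N, or if a joint passes its speed limit or range.

## Working session

There is one attempt and no reset: what is moved stays moved. The work goes in short steps, Python scripts to look and compute and a tool call to move; the robot and the scene stay as the last step left them, time stands still between calls to the robot, and variables do not carry over. Pictures are saved under pics/ and viewed, at most 10 in all, crops included, and the job is handed in when it is done.

Besides the shell and the picture viewer there is one more tool, called after "Call:" as name(argument=value, ...), one argument or row to a line, values as JSON. move_arm: Moves the arm, as the interface text tells. Its arguments: {"type":"object","properties":{"plan":{"type":"array","items":{"type":"number"}},"newtons":{"type":"number"}},"required":["plan"]}

```bash
mkdir -p pics; cat > h.py <<'E'
import numpy as np, cv2
from scipy.spatial.transform import Rotation as R
from plant import ctrl, cams, order
def ray(c,u,v):
    f=200/np.tan(np.radians(c["fov_y"])/2)
    d=np.array([(u-c["cx"])/f,-(v-c["cy"])/f,-1.])
    return np.array(c["origin"]),R.from_quat(c["orientation"]).as_matrix()@d
def hit(c,u,v,z):
    o,d=ray(c,u,v); return o+d*(z-o[2])/d[2]
E
python3 - <<'E'
from h import *
import pickle
for n in ("top","scene"):
    c=cams.read_camera(n); pickle.dump(c,open(n+".pkl","wb"))
    cv2.imwrite(f"pics/{n}.png",c["color"][:,:,::-1]); print({k:v for k,v in c.items() if k!="color"})
s=ctrl.get_state();print(s["time"],s["eef_pos"],s["tcp_rot"])
E
```

```text
{'fov_y': 53.779319243533685, 'cx': 316.6397620288561, 'cy': 196.82469500610608, 'origin': array([0.5363883 , 0.00128126, 1.1953023 ]), 'orientation': array([ 0.02467674, -0.02305976, -0.70047627,  0.71287608])}
{'fov_y': 57.41442356498731, 'cx': 314.57265647780736, 'cy': 198.43375070113845, 'origin': array([1.44887571, 0.07686448, 0.88714348]), 'orientation': array([0.27312543, 0.29192771, 0.67476949, 0.62037638])}
0.1 [0.29614101 0.60590614 0.23006625] [ 2.25439153e-01  9.74256652e-01 -1.00248046e-03 -3.98241910e-04]
```

View pics/top.png

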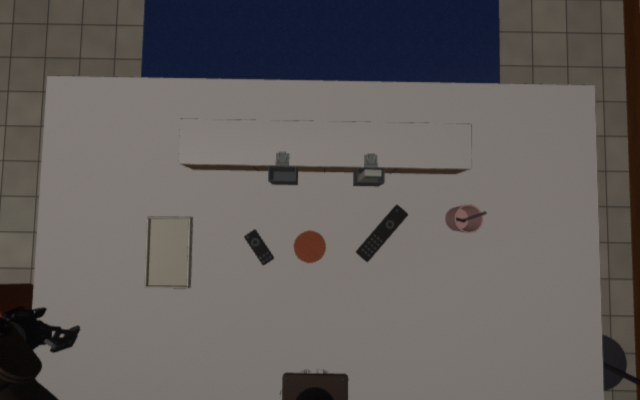

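View pics/scene.png

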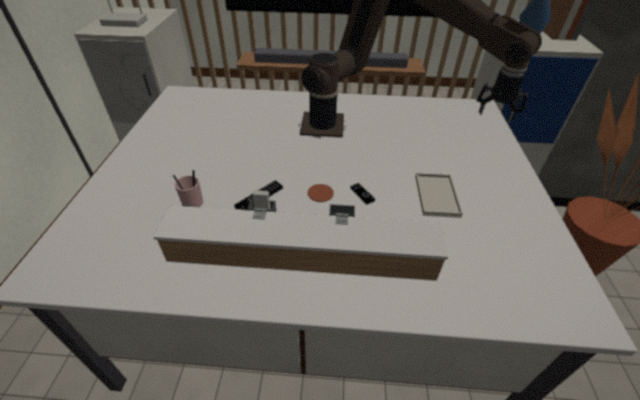

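Top view: the long remote is centred at about (382,233), the short one at (259,247), the empty sleeve at (284,176), and the full sleeve at (369,176) holding the white remote. I'll enlarge a crop of the middle.

```bash
python3 - <<'E'
from h import *
import pickle
c=pickle.load(open("top.pkl","rb"))
im=c["color"][145:270,240:420,::-1]
cv2.imwrite("pics/crop.png",cv2.convertScaleAbs(cv2.resize(im,None,fx=4.4,fy=4.4,interpolation=cv2.INTER_CUBIC),alpha=1.8))
for n,u,v,z in [("long",382,233,.018),("l1",400,207,.018),("l2",363,260,.018),("mouth",284,176,.125),("full",369,176,.125),("short",259,247,.016),("riserL",180,119,.12),("riserR",471,124,.12),("riserFL",180,165,.12),("riserFR",471,170,.12),("cup",464,219,.095),("trayc",169,252,.022),("t1",148,217,.022),("t2",189,287,.022)]:
    print(n,hit(c,u,v,z).round(3))
E
```

```text
long [ 0.512 -0.191  0.018]
l1 [ 0.59  -0.245  0.018]
l2 [ 0.431 -0.136  0.018]
mouth [0.664 0.094 0.125]
full [ 0.668 -0.138  0.125]
short [0.464 0.173 0.016]
riserL [0.819 0.387 0.12 ]
riserR [ 0.818 -0.419  0.12 ]
riserFL [0.69  0.382 0.12 ]
riserFR [ 0.69  -0.418  0.12 ]
cup [ 0.556 -0.407  0.095]
trayc [0.445 0.438 0.022]
t1 [0.547 0.505 0.022]
t2 [0.344 0.375 0.022]
```

View pics/crop.png

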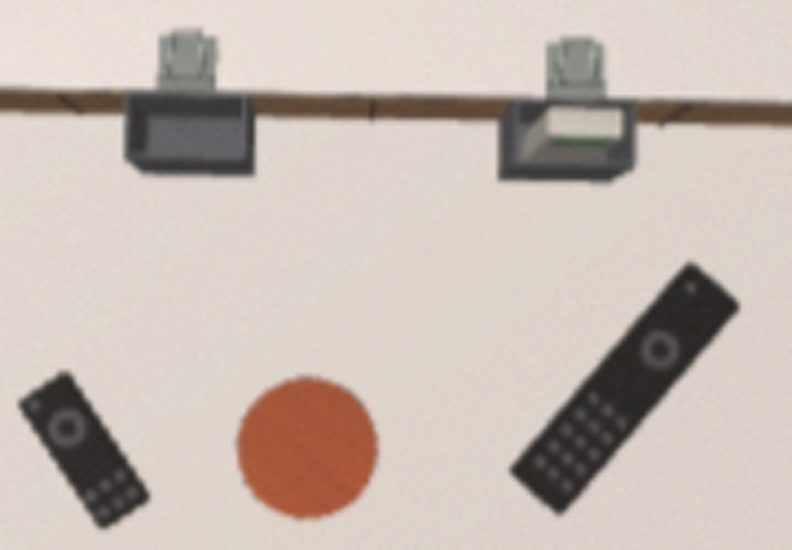

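Enlarged crop: the empty sleeve's rim is centred at crop (186,127), which is (282.3,173.9) in the picture. The long remote is centred at crop (625,388), or (382.0,233.2). The riser comes out at 0.806 m wide, so the scale is right. I'll cross high with the fingers shut.

Call:
move_arm(
  plan=[25, -30, 0, 0, 0, 0, 0, 25, -30, 0, 0, 0, 0, 0, 25, -30, 0, 0, 0, 0, 0, 25, -30, 0, 0, 0, 0, 0, 25, -30, 0, 0, 0, 0, 0, 25, -30, 0, 0, 0, 0, 0, 0, -40, 0, 0, 0, 0, 0, 0, -40, 0, 0, 0, 0, 0, 0, -40, 0, 0, 0, 0, 0, 0, -40, 0, 0, 0, 0, 0, 0, -40, 0, 0, 0, 0, 0, 0, -40, 0, 0, 0, 0, 0],
)

```text
time: 1.3
eef_pos: [0.4459, 0.1848, 0.2309]
tcp_rot: [0.225, 0.974, -0.0, -0.0]
contact_force: [0.7, -0.8, -0.1]
opening: -0.001
finger_force: 0.0
```

Call:
move_arm(
  plan=[6, -37, 0, 0, 0, 0, 0, 6, -37, 0, 0, 0, 0, 0, 6, -37, 0, 0, 0, 0, 0, 6, -37, 0, 0, 0, 0, 0, 6, -37, 0, 0, 0, 0, 0, 6, -37, 0, 0, 0, 0, 0, 6, -37, 0, 0, 0, 0, 0, 6, -37, 0, 0, 0, 0, 0, 6, -37, 0, 0, 0, 0, 0, 6, -37, 0, 0, 0, 0, 0, 0, 0, 0, 0, 0, 0, 0, 0, 0, 0, 0, 0, 0, 0],
)

```text
time: 2.5
eef_pos: [0.506, -0.184, 0.2306]
tcp_rot: [0.226, 0.974, 0.0, -0.001]
contact_force: [0.1, 1.3, 0.0]
opening: 0.002
finger_force: 0.0
```

```bash
python3 - <<'E'
from h import *
import pickle
c=pickle.load(open("top.pkl","rb"))
print(hit(c,382,233.2,.018).round(4),hit(c,282.3,173.9,.125).round(4))
s=ctrl.get_state();p=s["eef_pos"];print(s["time"],p,s["tcp_rot"],s["opening"],s["contact_force"])
w=cams.read_camera("wrist");cv2.imwrite("pics/w1.png",w["color"][:,:,::-1])
T=np.array(w["T_tool_cam"]);Rt=R.from_quat(s["tcp_rot"]).as_matrix()
d=dict(w,origin=p+Rt@T[:3,3],orientation=R.from_matrix(Rt@T[:3,:3]).as_quat())
pickle.dump(d,open("w1.pkl","wb"))
E
```

```text
[ 0.511  -0.1915  0.018 ] [0.6698 0.0992 0.125 ]
2.5 [ 0.50603121 -0.18397335  0.23059458] [ 2.26307028e-01  9.74055592e-01  4.46146141e-04 -7.95876570e-04] 0.002031993171224782 [0.13907119 1.34037795 0.01707502]
```

View pics/w1.png

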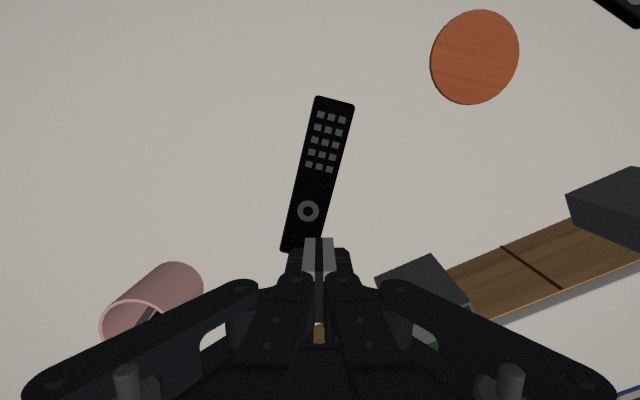

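The wrist view shows the long remote just ahead of the fingertips, with its far end mid (336,100) and near end mid (301,250). I'll check that against the top view, and the camera's clearance.

```bash
python3 - <<'E'
from h import *
import pickle
c=pickle.load(open("w1.pkl","rb"))
a=hit(c,336,100,.018);b=hit(c,301,250,.018);print(a,b,(a+b)/2,np.linalg.norm(a-b))
print("cam",c["origin"],"sleeve top corner nearest coaster? coaster",hit(c,475,57,.006))
E
```

```text
[ 0.43878505 -0.13040646  0.018     ] [ 0.57865051 -0.24419363  0.018     ] [ 0.50871778 -0.18730004  0.018     ] 0.18030492781883656
cam [ 0.446342   -0.15523574  0.37456128] sleeve top corner nearest coaster? coaster [0.46478833 0.02459371 0.006     ]
```

Both views agree on the centre, about (0.510, -0.190). I'll aim at (0.494, -0.177) with the tip at z 0.045, which keeps more distance from the full sleeve.

Call:
move_arm(
  plan=[-12, 7, 0, 0, 0, 0, 0, 0, 0, -25, 0, 0, 0, 0, 0, 0, -25, 0, 0, 0, 0, 0, 0, -25, 0, 0, 0, 0, 0, 0, -25, 0, 0, 0, 0, 0, 0, -25, 0, 0, 0, 0, 0, 0, -20, 0, 0, 0, 0, 0, 0, -15, 0, 0, 0, 0, 0, 0, -15, 0, 0, 0, 0, 0, 0, -10, 0, 0, 0, 0, 0, 0, 0, 0, 0, 0, 0, 0, 0, 0, 0, 0, 0, 0],
)

```text
time: 3.75
eef_pos: [0.4949, -0.1768, 0.0467]
tcp_rot: [0.225, 0.974, -0.0, 0.0]
contact_force: [-0.1, -0.4, 0.4]
opening: 0.003
finger_force: 0.0
```

Call:
move_arm(
  plan=[0, 0, 0, 0, 0, 0, 0, 0, 0, 0, 0, 0, 0, 0, 0, 0, 0, 0, 0, 0, 0, 0, 0, 0, 0, 0, 0, 0, 0, 0, 0, 0, 0, 0, 0, 0, 0, 0, 0, 0, 0, 0, 0, 0, 0, 0, 0, 0, 0, 0, 0, 0, 0, 0, 0, 0, 0, 0, 0, 0, 0, 0, 0, 0, 0, 0, 0, 0, 0, 0, 0, 0, 0, 0, 0, 0, 0, 0, 0, 0, 0, 0, 0, 0],
)

```text
time: 4.95
eef_pos: [0.4945, -0.1766, 0.0463]
tcp_rot: [0.225, 0.974, -0.0, -0.0]
contact_force: [0.2, -0.8, 0.9]
opening: 0.0
finger_force: 0.0
```

Call:
move_arm(
  plan=[0, 0, 0, 0, 0, 0, 0, 0, 0, 0, 0, 0, 0, 0, 0, 0, 0, 0, 0, 0, 0, 0, 0, 0, 0, 0, 0, 0, 0, 0, 0, 0, 0, 0, 0, 0, 0, 0, 0, 0, 0, 0, 0, 0, 0, 0, 0, 0, 0, 0, 0, 0, 0, 0, 0, 0, 0, 0, 0, 0, 0, 0, 0, 0, 0, 0, 0, 0, 0, 0],
)

```text
time: 5.95
eef_pos: [0.4945, -0.1766, 0.0463]
tcp_rot: [0.225, 0.974, -0.0, 0.0]
contact_force: [-0.4, 0.8, 0.2]
opening: -0.0
finger_force: 0.0
```

Call:
move_arm(
  plan=[0, 0, 24, 0, 0, 0, 0, 0, 0, 24, 0, 0, 0, 0, 0, 0, 24, 0, 0, 0, 0, 0, 0, 24, 0, 0, 0, 0, 0, 0, 24, 0, 0, 0, 0, 0, 0, 24, 0, 0, 0, 0, 0, 0, 24, 0, 0, 0, 0, 0, 0, 24, 0, 0, 0, 0, 0, 35, 0, 0, 0, 0, 0, 0, 35, 0, 0, 0, 0, 0, 0, 35, 0, 0, 0, 0, 0, 0, 35, 0, 0, 0, 0, 0],
)

```text
time: 7.15
eef_pos: [0.4942, -0.0354, 0.2384]
tcp_rot: [0.226, 0.974, 0.0, 0.0]
contact_force: [0.2, 0.1, 0.5]
opening: 0.002
finger_force: 0.0
```

Call:
move_arm(
  plan=[22, 17, 0, 0, 0, 0, 0, 22, 17, 0, 0, 0, 0, 0, 22, 17, 0, 0, 0, 0, 0, 22, 17, 0, 0, 0, 0, 0, 22, 17, 0, 0, 0, 0, 0, 22, 17, 0, 0, 0, 0, 0, 22, 17, 0, 0, 0, 0, 0, 19, 17, 0, 0, 0, 0, 0, 0, 0, 0, 0, 0, 0, 0, 0, 0, 0, 0, 0, 0, 0],
)

```text
time: 8.15
eef_pos: [0.6672, 0.0995, 0.2377]
tcp_rot: [0.225, 0.974, -0.0, -0.001]
contact_force: [0.3, -0.5, 0.1]
opening: -0.002
finger_force: 0.0
```

```bash
python3 - <<'E'
from h import *
import pickle
s=ctrl.get_state();p=s["eef_pos"];print(s["time"],p)
w=cams.read_camera("wrist");cv2.imwrite("pics/w2.png",w["color"][:,:,::-1])
c=cams.read_camera("scene");cv2.imwrite("pics/s2.png",cv2.resize(c["color"][100:280,200:440,::-1],None,fx=3.3,fy=3.3,interpolation=cv2.INTER_CUBIC))
E
```

```text
8.15 [0.66723722 0.09954628 0.23766016]
```

View pics/s2.png

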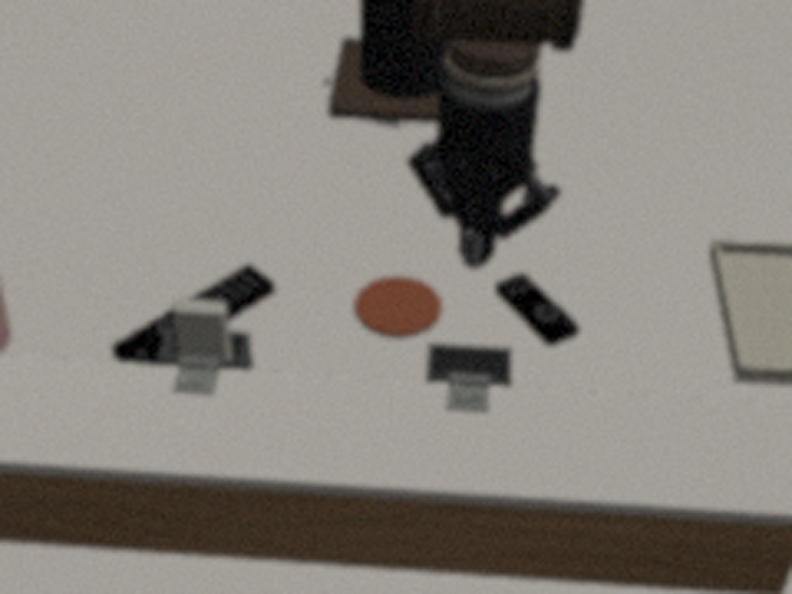

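View pics/w2.png

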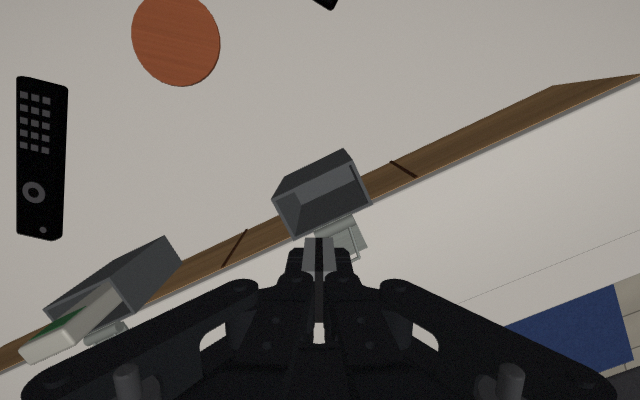

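The scene crop shows the gripper high above the empty sleeve and nothing moved. In the wrist view, the empty sleeve's rim has corners near (272,198), (294,240), (371,203) and (352,163). I'll check its position with these.

```bash
python3 - <<'E'
from h import *
s=ctrl.get_state();p=s["eef_pos"]
w=cams.read_camera("wrist");T=np.array(w["T_tool_cam"]);Rt=R.from_quat(s["tcp_rot"]).as_matrix()
d=dict(w,origin=p+Rt@T[:3,3],orientation=R.from_matrix(Rt@T[:3,:3]).as_quat())
q=[hit(d,u,v,.125) for u,v in [(272,198),(294,240),(371,203),(352,163)]];print(np.round(q,3),np.mean(q,0),p)
E
```

```text
[[0.649 0.063 0.125]
 [0.692 0.062 0.125]
 [0.69  0.136 0.125]
 [0.652 0.136 0.125]] [0.67086206 0.09939456 0.125     ] [0.66688145 0.09892927 0.2380896 ]
```

Call:
move_arm(
  plan=[2, 0, -15, 0, 0, 0, 0, 0, 0, -20, 0, 0, 0, 0, 0, 0, -20, 0, 0, 0, 0, 0, 0, -15, 0, 0, 0, 0, 0, 0, -10, 0, 0, 0, 0, 0, 0, 0, 0, 0, 0, 0, 0, 0, 0, 0, 0, 0, 0, 0, 0, 0, 0, 0, 0, 0, 0, 0, 0, 0, 0, 0, 0, 0, 0, 0, 0, 0, 0, 0],
)

```text
time: 9.3
eef_pos: [0.6699, 0.0994, 0.1593]
tcp_rot: [0.225, 0.974, 0.0, 0.001]
contact_force: [0.9, 0.3, 0.4]
opening: 0.001
finger_force: 0.0
```

Call:
move_arm(
  plan=[0, 0, 0, 0, 0, 0, 0, 0, 0, 0, 0, 0, 0, 0, 0, 0, 0, 0, 0, 0, 0, 0, 0, 0, 0, 0, 0, 0, 0, 0, 0, 0, 0, 0, 0, 0, 0, 0, 0, 0, 0, 0, 0, 0, 0, 0, 0, 0, 0, 0, 0, 0, 0, 0, 0, 0, 0, 0, 0, 0, 0, 0, 0, 0, 0, 0, 0, 0, 0, 0, 0, 0, 0, 0, 0, 0, 0, 0, 0, 0, 0, 0, 0, 0],
)

```text
time: 10.5
eef_pos: [0.6695, 0.0994, 0.1583]
tcp_rot: [0.225, 0.974, 0.0, 0.0]
contact_force: [-0.6, -0.5, -0.2]
opening: -0.0
finger_force: 0.0
```

Call:
move_arm(
  plan=[0, 0, 0, 0, 0, 0, 0, 0, 0, 0, 0, 0, 0, 0, 0, 0, 0, 0, 0, 0, 0, 0, 0, 0, 0, 0, 0, 0, 0, 0, 0, 0, 0, 0, 0, 0, 0, 0, 0, 0, 0, 0],
)

```text
time: 11.1
eef_pos: [0.6695, 0.0994, 0.1583]
tcp_rot: [0.225, 0.974, -0.0, 0.0]
contact_force: [-0.5, -0.2, 0.2]
opening: -0.001
finger_force: 0.0
```

Call:
move_arm(
  plan=[0, 0, 20, 0, 0, 0, 0, 0, 0, 20, 0, 0, 0, 0, 0, 0, 20, 0, 0, 0, 0, 0, 0, 20, 0, 0, 0, 0, 0, 0, 20, 0, 0, 0, 0, 0, 0, 20, 0, 0, 0, 0, 0, 0, 0, 0, 0, 0, 0, 0, 0, 0, 0, 0, 0, 0, 0, 0, 0, 0, 0, 0, 0],
)

```text
time: 12.0
eef_pos: [0.6688, 0.0994, 0.2763]
tcp_rot: [0.225, 0.974, -0.0, -0.001]
contact_force: [-0.3, 1.3, 0.2]
opening: 0.002
finger_force: 0.0
```

Each point was held for over 2 s, and the tip is now at z 0.276.

```bash
python3 -c "
from plant import order
print(order.sign_off())"
```

```text
the job is handed in; nothing more can be done
None
```

The arm pointed at the long remote and then at the empty sleeve's mouth for over 2 s each, with no sign of contact; it finished with the fingertips about 28 cm above the console, and the job is handed in (no verdict was returned).

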